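# Load the vial tray under the autosampler's overhang and latch it

## Robot

A 6-joint arm with a two-finger parallel gripper is mounted at the origin on the work surface. World frame = base frame: x ahead of the robot, y to its left, z up, the work surface at z = 0. Lengths are in m, angles in rad, forces in N, time in s.
With the tool pointing down it reaches from about 0.25 to 0.725 m from the base axis. Payload 4 kg.
Tool frame: the origin (TCP) lies on the centre line of the jaws, within the pads' length; the fingertips stand 14 mm ahead of it and the grasp point (between the pads) lies 5 mm behind it; z points along the fingers, x is the direction in which the jaws open and shut, and the axes are right-handed (so a half turn about z gives the same grasp; the last joint's range is limited). The gripper opens to 85 mm and grips with 20 to 120 N. Pads are 22 mm wide; open, the fingers measure 114 mm over their backs; the gripper's body (76 mm by 85 mm) begins 54 mm behind the grasp point. The pads swing forward as they close: fully open they stand 13 mm farther back than shut.
Start: joints at [-1.346, 0.241, 0.005, 1.335, 0, 1.571], TCP at [0.111, -0.487, 0.245] pointing down, gripper open.
Joint ranges: [-2.72, 2.72], [-1.05, 1.87], [-1.09, 1.28], [-1.99, 2.15], [-1.42, 1.44], [-3.14, 3.14]. Speed limits (rad/s): [2.79, 2.79, 3.14, 3.14, 3.14, 3.14].

## Interface

Orientations are given as a unit quaternion [x, y, z, w].
In Python, from workcell import bot gives the robot as it stands.
- The arm moves only by the tool play_rows, never from a script. Its argument "motion" is a list of rows, each an object with "fingers": the closure, from -1 (fully open) to 1 (shut), so that 0 is half open; "translation": the shift along the tool's x, y, z in cm, a list of three; "roll": the turn about the tool's z in degrees. A call has 1 to 20 rows; each row is the pose to reach, as a shift and turn from the pose commanded when the call began, along the tool's axes at that moment; what a row does not reach only later rows make up. A row lasts 1/12 s, in which the tool goes at most 41.7 mm and 7.16 degrees, less where a joint would pass 70% of its speed; a pose out of reach is approached as far as the arm can. A call with a gripper value outside its range is refused whole. The fingers move at their own pace and stop on an object; the grip force is fixed at half the most. Time passes only in rows, so rows that repeat a pose let the fingers close. It gives the time, the measured TCP pose, the force and the opening at its end, in the units of the state.
- bot.get_obs(): the state, without advancing time (a new reading comes with each control period).
- bot.camera(name): name is "scene" or "side" or "wrist"; returns a dict with "pixels" (480x640x3 uint8, red, green, blue), "intrinsics" (3x3 intrinsics, pixels), "world_to_cam" (4x4, takes a point from world to camera coordinates). Camera axes: x right, y down, z forward; pixel columns grow to the right and rows downward; lengths in m; the calibration is good to about 2 mm. A picture is of the moment at which its call begins. There is no depth.
- bot.job_done(): hands the job in, once; it reports no verdict.
The state is a dict: "clock": time; "joint_pos": joint angles; "joint_vel": joint speeds; "tau": joint torques, N m; "eef_pos": TCP position; "tool_rot": TCP orientation; "ft_force": force on the tool from outside, world axes, zero at the start; "ft_torque": the same for the moment, N m; "grip_width": finger opening in m.
Only numpy, scipy, OpenCV 4.12 (cv2) and the standard library are available. Lean on these libraries where they do the work, as an engineer would, in place of code of your own. Each camera call takes 0.05 s, during which the arm holds its last target. There are 200 camera calls.

## Task

Draw the grey vial tray out of the low metal garage that covers its back end, keep it upright, and set it down between the guide rails on the ledge in front of the white autosampler, vials towards the bay. Let go of it there, take it again by the upright tab at its back end, and slide it in under the overhang until it is fully home against the stop. Then swing the steel latch bar right round, as far as it goes, across the ledge behind the tab, and leave the bottle, the jar and the cardboard box where they stand.

Things in the scene. Friction and masses are not known exactly. Their poses are not given: they have to be found in the camera images.
- tray_fin (a point): Loose grey plastic vial tray, 0.25-0.5 kg. Point: centre of its middle fin, 36 mm above the tray's underside, over the centre of mass. x to the vial (leading) end, z up. Base plate 170 x 70 x 14 mm (x, y, z): from here 75 mm to +x, 95 mm to -x, 35 mm to each side. Fin 40 mm long (x), 10 mm thick (y), 14 to 50 mm above the underside, bare plate at both sides.
- tray_vials (a point): Top centre of the tray's vial block (six small white-capped vials in two rows), 47 mm above the underside, 53 mm ahead of tray_fin; the block is 38 mm long (x), 66 mm wide. Axes as tray_fin.
- tray_tab (a point): Upright tab at the tray's back end; point at its centre, 36 mm above the tray's underside, 90 mm behind tray_fin (-x). 10 mm thick (x), 36 mm wide (y), from 14 to 50 mm above the underside, flush with the base's back edge; 65 mm of bare base plate lies between it and the fin. Axes as tray_fin.
- garage_mouth (a point): Fixed low aluminium garage (roof, two sides, back) on the bench. Point: middle of the roof's lower front edge, 60 mm above the bench; x points out of the mouth. Roof 8 mm thick, 75 mm deep, 100 mm wide; walls 84 mm apart. The tray starts on the bench, pointing out within 0.04 rad, its back 46 to 54 mm (tab included) under the roof: draw it out along x by 60 mm or more before lifting.
- dock_land (a point): Ledge before the fixed white autosampler: where tray_fin is when the tray stands ready to slide, 44 mm above the bench (ledge top 8 mm). x is the slide-in direction, and the tray's x must point along it. Two aluminium guide rails along x, 78 mm apart inside, from 60 mm behind to 90 mm ahead of the point, 17 mm above the bench, with lips flared out to 24 mm.
- dock_edge (a point): Middle of the lower front edge of the autosampler's overhang, 70 mm above the bench, 90 mm ahead of dock_land (same axes). The white housing begins here: top 142 mm above the bench, front 320 mm wide, 360 mm deep; its bay is 78 mm wide.
- dock_home (a point): Where tray_fin is when the tray is fully home against the bay's rigid stop: 100 mm ahead of dock_land along x, same axes and height, under the overhang, 10 mm past its edge. The tab's centre is then 80 mm in front of the housing.
- latch_knob (a point): Round black upright knob at the end of the steel latch bar, 16 mm diameter, 40 mm tall, from 34 to 74 mm above the bench; point on its axis, 56 mm above the bench. The bar is 10 mm thick, 24 to 34 mm above the bench, and turns level about latch_pivot, 95 mm from the knob's axis.
- latch_pivot (a point): The latch bar's upright pivot axis, fixed on the ledge, 80 mm right (-y of dock_home) of the tray's line and 119 mm behind dock_home (-x); point 56 mm above the bench. Axes as dock_home.
- latch (a joint): Latch angle (rad), growing clockwise from above: 0 fully open, 2.07 closed (end stop). At 2.07 the bar points along +y of dock_home, across behind the tab, 5 mm clear of a home tray; at 0.5 along -x, away from the bay. Starts between 0 and 0.5, stays where left, moves with under 2 N at the knob. It cannot close if the tray is more than 5 mm short of home.
- amber_bottle: Bystander: amber bottle with a blue cap, 72 mm diameter, about 160 mm tall; origin at its underside.
- white_jar: Bystander: white jar, 60 mm diameter, about 85 mm tall; origin at its underside.
- vial_box: Bystander: closed cardboard box 50 x 80 x 54 mm; origin at its underside.
Mind the look-alikes: they are no part of the job. What is shaped like the part that bears tray_fin but green or purple is not meant.

How it is judged:
On the way, in this order (a step that is already met when the one before it is completed fails the run):
1. the tray has been set down between the guides, still in front of its home by 45 mm or more, and let go (y of tray_fin in the frame of dock_home between -0.007 and 0.007 m and z of tray_fin in the frame of dock_home between -0.004 and 0.004 m and angle between the x axis of tray_fin and the x axis of dock_home, either way round below 0.07 rad and x of tray_fin in the frame of dock_home between -0.15 and -0.045 m and contact force between the fingers and tray below 0.05 N and linear speed of tray below 0.02 m/s), for 0.2 s.
2. the tray is taken again at its end tab (distance between the grasp point and tray_tab below 0.03 m and contact force between the fingers and tray above 0.5 N and x of tray_fin in the frame of dock_home between -0.15 and -0.03 m), for 0.1 s.
3. the tray is fully home under the overhang (within 5 mm of the stop) (y of tray_fin in the frame of dock_home between -0.007 and 0.007 m and z of tray_fin in the frame of dock_home between -0.004 and 0.004 m and angle between the x axis of tray_fin and the x axis of dock_home, either way round below 0.07 rad and x of tray_fin in the frame of dock_home between -0.005 and 0.004 m), for 0.2 s.
At the end, for the whole second after the job is handed in: The tray rests flat between the guides, fully home (within 5 mm of the stop, 7 mm sideways, 4 mm in height, 0.07 rad), the latch bar is closed across behind it (angle over 1.97 rad), and all is at rest (all of step 3 and value of joint latch above 1.97 rad and linear speed of tray below 0.02 m/s and velocity of joint latch below 0.05 rad/s); the robot touches nothing.
It fails at once if the tray is tipped more than 0.4 rad (angle between tray_fin's own z axis and vertical above 0.4 rad).
It fails at once if the amber bottle is moved more than 25 mm (distance of amber_bottle from where it was at the start of the episode above 0.025 m).
It fails at once if the white jar is moved more than 25 mm (distance of white_jar from where it was at the start of the episode above 0.025 m).
It fails at once if the cardboard box is moved more than 25 mm (distance of vial_box from where it was at the start of the episode above 0.025 m).
It also fails if it takes over 61 s, if anything falls off the work surface, if the arm or the gripper's body presses on something with over 40 N, if the wrist force passes 120 N, or if a joint passes its speed limit or range.

## Working session

There is one attempt and no reset: what is moved stays moved. The work goes in short steps, Python scripts to look and compute and a tool call to move; the robot and the scene stay as the last step left them, time stands still between calls to the robot, and variables do not carry over. Pictures are saved under pics/ and viewed, about 8 in all and at most 12, crops included, and the job is handed in when it is done.

Besides the shell and the picture viewer there is one more tool, called after ">>>" as a command line: name --argument value ..., lists and objects as JSON in quotes. play_rows: Moves the arm, as the interface text tells. Its arguments: {"type":"object","properties":{"motion":{"type":"array","items":{"type":"object","properties":{"fingers":{"type":"number"},"translation":{"type":"array","items":{"type":"number"}},"roll":{"type":"number"}}}}},"required":["motion"]}

```bash
mkdir -p pics
cat > h.py <<'E'
import numpy as np, cv2
from workcell import bot
def cam(n,save=None):
    c=bot.camera(n)
    im=np.array(c["pixels"])[:,:,::-1].copy()
    if save: cv2.imwrite("pics/"+save,im)
    return im,np.array(c["intrinsics"]),np.array(c["world_to_cam"])
def proj(K,T,p):
    q=K@(T@np.append(p,1))[:3]; return q[:2]/q[2]
def ray(K,T,uv):
    d=T[:3,:3].T@np.linalg.solve(K,[uv[0],uv[1],1.]); o=-T[:3,:3].T@T[:3,3]; return o,d
def onz(K,T,uv,z):
    o,d=ray(K,T,uv); return o+d*(z-o[2])/d[2]
def tri(vs):
    A=[];b=[]
    for K,T,uv in vs:
        P=K@T[:3]; 
        for i in (0,1): 
            r=uv[i]*P[2]-P[i]; A.append(r[:3]); b.append(-r[3])
    x,res,_,_=np.linalg.lstsq(np.array(A),np.array(b),rcond=None)
    return x,[proj(K,T,x)-uv for K,T,uv in vs]
E
python3 - <<'E'
from h import *
import pickle
d={}
for n in ("scene","side","wrist"):
    d[n]=cam(n,n+"0.png"); print(n,d[n][1].tolist(),np.round(d[n][2],4).tolist())
pickle.dump(d,open("v0.pkl","wb"))
cv2.imwrite("pics/all0.png",cv2.resize(np.vstack([np.hstack([d["scene"][0],d["side"][0]])]),(800,300)))
print(bot.get_obs())
E
```

```text
scene [[497.24503855863776, 0.0, 315.7957354991968], [0.0, 497.24503855863776, 236.92042354931493], [0.0, 0.0, 1.0]] [[-0.333, 0.9428, -0.0159, 0.3982], [0.7336, 0.2484, -0.6325, -0.3106], [-0.5924, -0.2224, -0.7744, 1.4693], [0.0, 0.0, 0.0, 1.0]]
side [[516.5832372434332, 0.0, 325.7923494570675], [0.0, 516.5832372434332, 241.00161137700647], [0.0, 0.0, 1.0]] [[-0.9288, -0.3703, 0.0151, 0.4285], [-0.2939, 0.7109, -0.6389, 0.3388], [0.2259, -0.5979, -0.7691, 1.1125], [0.0, 0.0, 0.0, 1.0]]
wrist [[402.25999969201996, 0.0, 318.59444296838655], [0.0, 402.25999969201996, 237.07916975956383], [0.0, 0.0, 1.0]] [[0.2228, -0.9749, -0.0014, -0.4991], [-0.9345, -0.214, 0.2844, -0.0358], [-0.2775, -0.0621, -0.9587, 0.3799], [0.0, 0.0, 0.0, 1.0]]
{'clock': 0.15, 'joint_pos': array([-1.34600674e+00,  2.41264958e-01,  4.00034422e-03,  1.33521232e+00,
       -1.86507033e-05,  1.57078915e+00]), 'joint_vel': array([-9.99546436e-06, -1.12209547e-03,  2.68322046e-03, -1.08546046e-03,
        1.25175988e-03,  1.43583654e-03]), 'tau': array([-7.34131827e-04, -3.72635543e+01,  2.52638966e+01,  1.23752488e-02,
       -6.58776526e-05,  4.71032834e-06]), 'eef_pos': array([ 0.11133898, -0.48695645,  0.24459222]), 'tool_rot': array([ 7.81955050e-01, -6.23334256e-01, -6.62889785e-04, -5.16503608e-04]), 'ft_force': array([-0.65910909,  0.5556508 ,  0.23905982]), 'ft_torque': array([0.02315846, 0.02844973, 0.07429394]), 'grip_width': 0.08569887595402123}
```

View pics/scene0.png

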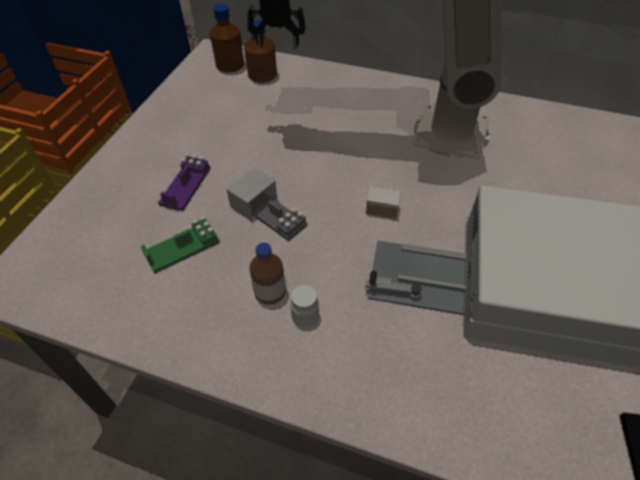

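View pics/side0.png

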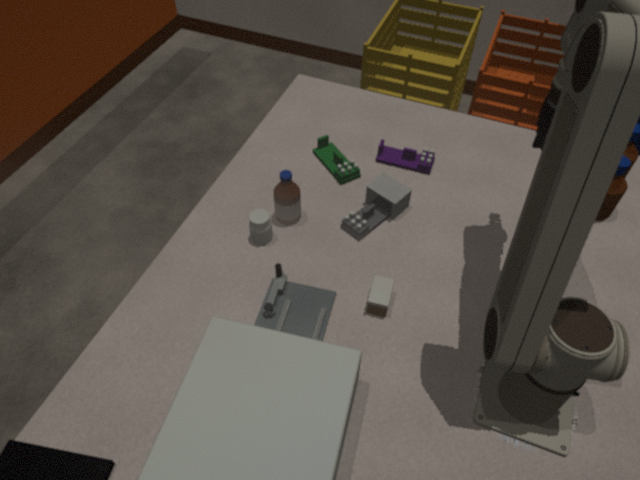

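Scene: grey tray (280,218) sticking out of the grey garage (253,192); the look-alikes are green (180,245) and purple (185,182), so the grey one in the garage is meant. Dock ledge (420,278), latch knob ~(374,277), pivot ~(416,290); bottle (268,275), jar (305,303), box (384,200). Confirming in one enlarged crop of both views.

Run:
```python
import cv2,numpy as np
a=cv2.imread("pics/scene0.png")[165:325,220:480]; b=cv2.imread("pics/side0.png")[165:350,235:435]
f=lambda i,s:cv2.convertScaleAbs(cv2.resize(i,None,fx=s,fy=s,interpolation=cv2.INTER_CUBIC),alpha=1.7)
c=np.zeros((600,800,3),np.uint8)
A=f(a,1.75);B=f(b,1.7)
# scene at 3x top-left garage+ledge ; side garage/ledge
A=f(cv2.imread("pics/scene0.png")[165:265,220:320],4); A2=f(cv2.imread("pics/scene0.png")[230:330,360:480],4)[:, :400]
B=f(cv2.imread("pics/side0.png")[170:245,330:420],4)[:200,:360]; 
c[:300,:400]=A[:300]; c[:300,400:]=A2[:300]
B=f(cv2.imread("pics/side0.png")[170:245,325:425],4); B2=f(cv2.imread("pics/side0.png")[258:333,248:348],4)
c[300:,:400]=B; c[300:,400:]=B2
cv2.imwrite("pics/crop1.png",c)
```

```text
(no output)
```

View pics/crop1.png

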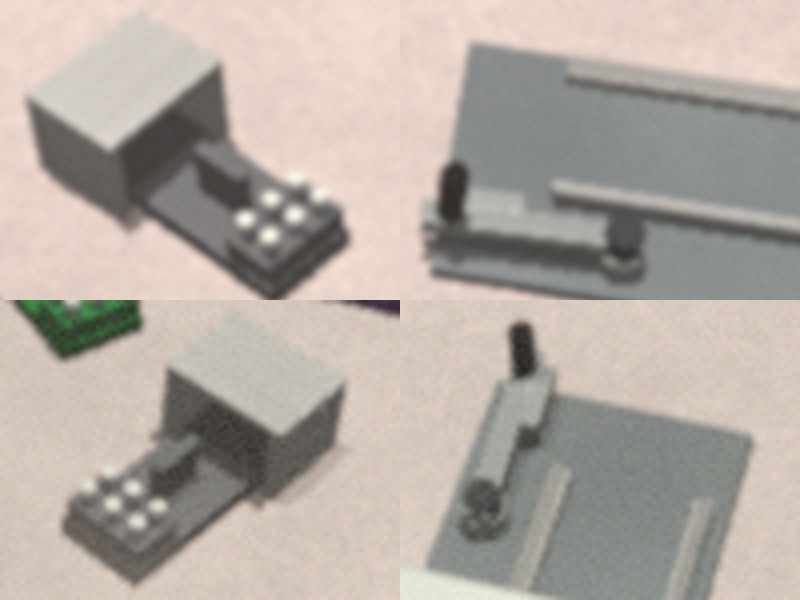

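The crop confirms the grey tray in the garage (fin at scene 276,206 / side 369,207; caps' centre 291,217 / 356,219), the ledge with two rails, knob top (374,272)/(278,264), pivot (416,286)/(268,306). Triangulating.

Run:
```python
from h import *
import pickle
d=pickle.load(open("v0.pkl","rb"))
S=lambda x,y,k:(220+x/4,165+y/4) if k==0 else (360+(x-400)/4,230+y/4)
Q=lambda x,y,k:(325+x/4,170+(y-300)/4) if k==0 else (248+(x-400)/4,258+(y-300)/4)
P={"fintop(50)":((224,163),(175,448),0),"vialtops(47+)":((282.5,206.7),(123.2,496.3),0),"mouth_top(68)":((164,107),(217,401),0),"roofback(68)":((85,55),(292,347),0),
"knobtop(74)":((455,168),(520,325),1),"pivot":((626,225),(482,492),1),"ledgeL(8)":((470,43),(750,437),1),
"railL(17-24)":((568,68),(702,500),1),"railR":((555,186),(562,470),1)}
R={}
for n,(a,b,k) in P.items():
    x,r=tri([(d["scene"][1],d["scene"][2],np.array(S(*a,k))),(d["side"][1],d["side"][2],np.array(Q(*b,k)))])
    R[n]=x; print(n,np.round(x,4),np.round(np.linalg.norm(r[0]),1), 'r',round(np.hypot(x[0],x[1]),3))
ang=lambda v:np.degrees(np.arctan2(v[1],v[0]))
print("garage",ang(R["mouth_top(68)"]-R["roofback(68)"]),"tray",ang(R["vialtops(47+)"]-R["fintop(50)"]))
s=d["scene"]; K,T=s[1:]
print("rail mid",(R["railL(17-24)"]+R["railR"])/2, "across",ang(R["railL(17-24)"]-R["railR"])-90, np.linalg.norm(R["railL(17-24)"]-R["railR"]))
for n,uv,z in (("bottle cap",(264,251),.16),("jar",(305,293),.085),("box",(385,193),.054)): print(n,onz(K,T,uv,z))
```

```text
fintop(50) [ 0.4814 -0.357   0.052 ] 1.2 r 0.599
vialtops(47+) [ 0.5002 -0.3101  0.0458] 0.3 r 0.589
mouth_top(68) [ 0.465  -0.4004  0.0668] 0.3 r 0.614
roofback(68) [ 0.4339 -0.4706  0.0641] 0.7 r 0.64
knobtop(74) [ 0.6157 -0.0732  0.0774] 0.5 r 0.62
pivot [0.5976 0.0209 0.0415] 0.1 r 0.598
ledgeL(8) [ 0.4744 -0.0964  0.0071] 0.1 r 0.484
railL(17-24) [ 0.4825 -0.0358  0.018 ] 0.4 r 0.484
railR [ 0.5681 -0.0232  0.0185] 0.4 r 0.569
garage 66.09580901374034 tray 68.21549866094551
rail mid [ 0.52531473 -0.02951384  0.01827941] across -261.6650929722903 0.08648732829046026
bottle cap [ 0.69593157 -0.28390463  0.16      ]
jar [ 0.71814611 -0.19074923  0.085     ]
box [ 0.35848233 -0.1117731   0.054     ]
```

Heights fit (68/47/50/74/8 mm). Dock yaw ≈ 98.4°, dock_land ≈ (0.517, 0.030), pivot predicted (0.598,0.023) vs measured (0.598,0.021): consistent. Going above the fin for a close look.

>>> play_rows --motion '[{"fingers":-0.3,"translation":[-1,-10,1.5],"roll":-15},{"fingers":-0.3,"translation":[-2,-20,3],"roll":-30},{"fingers":-0.3,"translation":[-3,-30,5],"roll":-45},{"fingers":-0.3,"translation":[-4.3,-38.8,6.5],"roll":-54},{"fingers":-0.3,"translation":[-4.3,-38.8,6.5],"roll":-54},{"fingers":-0.3,"translation":[-4.3,-38.8,6.5],"roll":-54},{"fingers":-0.3,"translation":[-4.3,-38.8,6.5],"roll":-54},{"fingers":-0.3,"translation":[-4.3,-38.8,6.5],"roll":-54},{"fingers":-0.3,"translation":[-4.3,-38.8,6.5],"roll":-54},{"fingers":-0.3,"translation":[-4.3,-38.8,6.5],"roll":-54},{"fingers":-0.3,"translation":[-4.3,-38.8,6.5],"roll":-54},{"fingers":-0.3,"translation":[-4.3,-38.8,6.5],"roll":-54},{"fingers":-0.3,"translation":[-4.3,-38.8,6.5],"roll":-54},{"fingers":-0.3,"translation":[-4.3,-38.8,6.5],"roll":-54},{"fingers":-0.3,"translation":[-4.3,-38.8,6.5],"roll":-54}]'

```text
clock: 1.4
eef_pos: [0.479, -0.3599, 0.1808]
tool_rot: [0.98, -0.201, 0.0, 0.0]
ft_force: [-0.9, -0.3, -0.8]
grip_width: 0.0554
```

```bash
cat >> h.py <<'E'
from scipy.spatial.transform import Rotation as Rn
def st():
    o=bot.get_obs(); R=Rn.from_quat(o["tool_rot"]).as_matrix()
    print("t",round(o["clock"],2),"tcp",np.round(o["eef_pos"],4),"yawx",round(float(np.degrees(np.arctan2(R[1,0],R[0,0]))),2),"tilt",round(float(np.degrees(np.arccos(-R[2,2]))),2),"F",np.round(o["ft_force"],1),"w",round(float(o["grip_width"]),4),"j6",round(float(o["joint_pos"][5]),2))
    return o,R
def go(p,yawx=None):
    o,R=st(); d=R.T@(np.array(p)-o["eef_pos"])*100
    y=np.degrees(np.arctan2(R[1,0],R[0,0]))
    print("shift cm",np.round(d,2),"roll",None if yawx is None else round(-(yawx-y),1))
E
python3 - <<'E'
from h import *
import pickle
o,R=st()
v=cam("wrist","w1.png"); pickle.dump(v,open("v1.pkl","wb"))
K,T=v[1:]
print("cam",-T[:3,:3].T@T[:3,3])
print("pred fin",proj(K,T,[.48,-.358,.05]),"vial",proj(K,T,[.5002,-.3101,.047]),"tcp",proj(K,T,o["eef_pos"]))
cv2.imwrite("pics/w1b.png",cv2.convertScaleAbs(v[0],alpha=1.7))
E
```

```text
t 1.4 tcp [ 0.479  -0.3599  0.1808] yawx -23.24 tilt 0.03 F [-0.9 -0.3 -0.8] w 0.0554 j6 1.33
cam [ 0.508666   -0.29275353  0.30998579]
pred fin [317.212099   228.29111275] vial [316.60785119 148.7301878 ] tcp [315.96510416 330.07720671]
```

View pics/w1b.png

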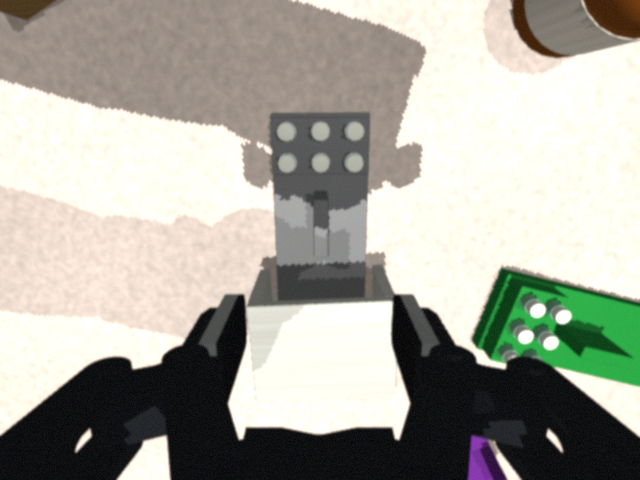

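Wrist view: caps centred (320,147), fin top (321,~226), tray sides symmetric about 320.5 → tray is aligned with the tool; green look-alike at right (560,320), not involved.

Run:
```python
from h import *
import pickle
im,K,T=pickle.load(open("v1.pkl","rb")); d=pickle.load(open("v0.pkl","rb"))
print("vial z47",onz(K,T,(320.3,147),.049),"fin",onz(K,T,(321,226),.05))
print(tri([(K,T,np.array((320.3,147.))),(*d["scene"][1:],np.array((290.6,216.7))),(*d["side"][1:],np.array((355.8,219.1)))])[0])
a=onz(K,T,(321,258),.014);b=onz(K,T,(320.3,113),.045);print(a,b,np.degrees(np.arctan2(*(b-a)[[1,0]])))
v=onz(K,T,(320.3,147),.049); u=np.array([np.cos(np.radians(66.8)),np.sin(np.radians(66.8)),0])
f=v-.053*u; f[2]=.033; print("fin from vial",f); go(f,-23.2)
```

```text
vial z47 [ 0.50284304 -0.30990547  0.049     ] fin [ 0.48295597 -0.35754158  0.05      ]
[ 0.50095717 -0.31001924  0.04602078]
[ 0.46924534 -0.39025897  0.014     ] [ 0.51099241 -0.29092142  0.045     ] 67.20518999760378
fin from vial [ 0.48196412 -0.35861964  0.033     ]
t 1.45 tcp [ 0.4791 -0.3598  0.1808] yawx -23.23 tilt 0.03 F [-0.1  0.4  0.6] w 0.0556 j6 1.33
shift cm [ 0.21 -0.23 14.78] roll -0.0
```

>>> play_rows --motion '[{"fingers":-0.3,"translation":[0.2,-0.2,4],"roll":0},{"fingers":-0.3,"translation":[0.2,-0.2,8],"roll":0},{"fingers":-0.3,"translation":[0.2,-0.2,11.5],"roll":0},{"fingers":-0.3,"translation":[0.2,-0.2,13.5],"roll":0},{"fingers":-0.3,"translation":[0.2,-0.2,14.7],"roll":0},{"fingers":-0.3,"translation":[0.2,-0.2,14.7],"roll":0},{"fingers":-0.3,"translation":[0.2,-0.2,14.7],"roll":0},{"fingers":0.3,"translation":[0.2,-0.2,14.7],"roll":0},{"fingers":0.5,"translation":[0.2,-0.2,14.7],"roll":0},{"fingers":1,"translation":[0.2,-0.2,14.7],"roll":0},{"fingers":1,"translation":[0.2,-0.2,14.7],"roll":0},{"fingers":1,"translation":[0.2,-0.2,14.7],"roll":0},{"fingers":1,"translation":[0.2,-0.2,14.7],"roll":0},{"fingers":1,"translation":[0.2,-0.2,14.7],"roll":0},{"fingers":1,"translation":[0.2,-0.2,14.7],"roll":0},{"fingers":1,"translation":[0.2,-0.2,14.7],"roll":0}]'

```text
clock: 2.78
eef_pos: [0.4833, -0.3585, 0.0349]
tool_rot: [0.98, -0.2, 0.001, 0.001]
ft_force: [-1.4, 1.4, 6.4]
grip_width: 0.009
```

>>> play_rows --motion '[{"fingers":1,"translation":[0,-1,0],"roll":0},{"fingers":1,"translation":[0,-2,0],"roll":0},{"fingers":1,"translation":[0,-3,0],"roll":0},{"fingers":1,"translation":[0,-4,0],"roll":0},{"fingers":1,"translation":[0,-5,0],"roll":0},{"fingers":1,"translation":[0,-6,0],"roll":0},{"fingers":1,"translation":[0,-7,0],"roll":0},{"fingers":1,"translation":[0,-8,0],"roll":0},{"fingers":1,"translation":[0,-8,0],"roll":0},{"fingers":1,"translation":[0,-8,-1],"roll":0},{"fingers":1,"translation":[0,-8,-2.5],"roll":0},{"fingers":1,"translation":[0,-8,-4.5],"roll":0},{"fingers":1,"translation":[0,-8,-6.5],"roll":0},{"fingers":1,"translation":[0,-8,-8.5],"roll":0},{"fingers":1,"translation":[0,-8,-10],"roll":0},{"fingers":1,"translation":[0,-8,-10],"roll":0},{"fingers":1,"translation":[0,-8,-10],"roll":0}]'

```text
clock: 4.2
eef_pos: [0.5144, -0.2843, 0.1337]
tool_rot: [0.98, -0.2, 0.001, 0.0]
ft_force: [0.0, -0.4, -2.7]
grip_width: 0.0092
```

Run:
```python
from h import *
import pickle
o,R=st()
v=cam("wrist","w2.png"); pickle.dump((v,o),open("v2.pkl","wb"))
cv2.imwrite("pics/w2b.png",cv2.convertScaleAbs(v[0],alpha=1.3))
go([0.5305,-0.065,0.135],8.4)
```

```text
t 4.2 tcp [ 0.5144 -0.2843  0.1337] yawx -23.12 tilt 0.06 F [ 0.  -0.4 -2.7] w 0.0092 j6 1.47
t 4.25 tcp [ 0.5136 -0.2839  0.1325] yawx -23.12 tilt 0.09 F [-0.2 -1.2 -4.1] w 0.0088 j6 1.47
shift cm [ -7.04 -20.8   -0.23] roll -31.5
```

View pics/w2b.png

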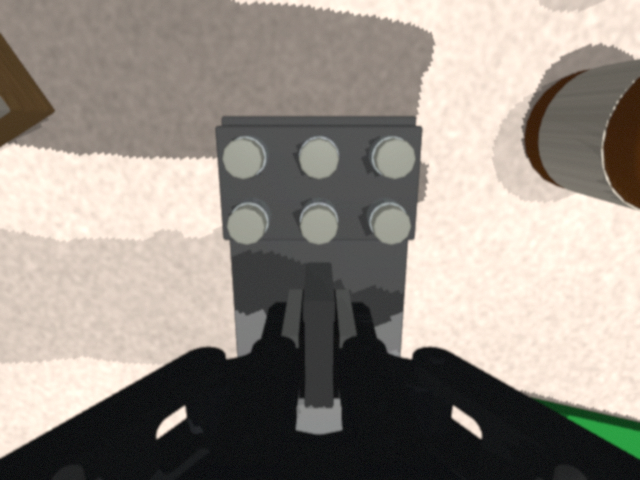

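Tray is held straight and level by the fin (caps centred at 318,189). Carrying it to behind the dock for a look at the rails.

>>> play_rows --motion '[{"fingers":1,"translation":[-0.5,-1.5,0],"roll":-2},{"fingers":1,"translation":[-1.2,-3.5,0],"roll":-5},{"fingers":1,"translation":[-2,-6,0],"roll":-9},{"fingers":1,"translation":[-2.9,-8.5,0],"roll":-13},{"fingers":1,"translation":[-3.7,-11,0],"roll":-17},{"fingers":1,"translation":[-4.6,-13.5,0],"roll":-21},{"fingers":1,"translation":[-5.4,-16,0],"roll":-25},{"fingers":1,"translation":[-6.2,-18.5,0],"roll":-28},{"fingers":1,"translation":[-6.8,-20,0],"roll":-30.5},{"fingers":1,"translation":[-7,-20.8,0],"roll":-31.5},{"fingers":1,"translation":[-7,-20.8,0],"roll":-31.5},{"fingers":1,"translation":[-7,-20.8,0],"roll":-31.5},{"fingers":1,"translation":[-7,-20.8,0],"roll":-31.5}]'

```text
clock: 5.33
eef_pos: [0.5311, -0.0664, 0.1328]
tool_rot: [0.997, 0.072, -0.001, 0.0]
ft_force: [0.3, 0.1, -3.1]
grip_width: 0.0089
```

Run:
```python
from h import *
import pickle
(v,o)=pickle.load(open("v2.pkl","rb")); im,K,T=v
R=Rn.from_quat(o["tool_rot"]).as_matrix()
print("caps in tool (mm), expect ~(0,-53)",R.T@(onz(K,T,(318.7,189),.1465)-o["eef_pos"])*1000)
o,R=st()
v=cam("wrist","w3.png"); pickle.dump((v,o),open("v3.pkl","wb"))
cv2.imwrite("pics/w3b.png",cv2.convertScaleAbs(v[0],alpha=1.3))
K,T=v[1:]; L=np.array([.5165,.030]);u=np.array([-.146,.989]);n=np.array([-.989,-.146])
for s in (-60,-20,30):
  print(s,[np.round(proj(K,T,[*(L+s/1000*u+q*n),.017])) for q in (.039,-.039)])
```

```text
caps in tool (mm), expect ~(0,-53) [  0.99175138 -53.30226275 -12.75938462]
t 5.33 tcp [ 0.5311 -0.0664  0.1328] yawx 8.3 tilt 0.06 F [ 0.3  0.1 -3.1] w 0.0089 j6 1.3
-60 [array([252., 178.]), array([380., 178.])]
-20 [array([248., 109.]), array([383., 109.])]
30 [array([244.,  13.]), array([387.,  12.])]
```

View pics/w3b.png

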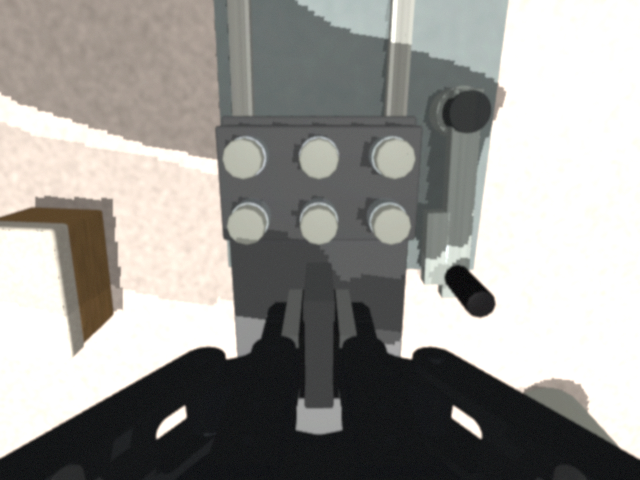

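Rails show at left x≈232–252 and right x≈388–410 (rows 0–115), slightly right of prediction; knob (470,292), pivot (466,110). Measuring the rail edges precisely.

Run:
```python
from h import *
import pickle
v,o=pickle.load(open("v3.pkl","rb")); im,K,T=v
g=cv2.GaussianBlur(cv2.cvtColor(im,cv2.COLOR_BGR2GRAY),(1,5),0).astype(int)
for r in (10,60,105):
  print(r,"L",g[r,222:262].tolist()); print("   R",g[r,378:418].tolist())
```

```text
10 L [84, 83, 83, 84, 86, 93, 101, 103, 105, 107, 107, 107, 108, 108, 108, 107, 105, 104, 106, 107, 109, 110, 115, 122, 127, 124, 114, 96, 85, 82, 83, 84, 84, 85, 84, 84, 85, 84, 84, 85]
   R [146, 145, 146, 147, 147, 147, 145, 142, 133, 126, 124, 116, 103, 112, 157, 203, 220, 220, 206, 181, 168, 165, 163, 160, 158, 160, 162, 164, 165, 164, 164, 165, 170, 173, 174, 167, 155, 147, 145, 146]
60 L [84, 84, 84, 84, 84, 82, 79, 85, 97, 103, 105, 106, 106, 108, 108, 108, 107, 106, 105, 104, 106, 108, 109, 111, 116, 124, 126, 122, 108, 93, 83, 84, 85, 84, 84, 84, 84, 85, 85, 85]
   R [83, 83, 83, 82, 81, 77, 69, 64, 64, 71, 81, 99, 119, 128, 128, 119, 107, 100, 99, 97, 96, 95, 96, 98, 100, 99, 99, 99, 103, 109, 112, 107, 97, 86, 81, 81, 81, 82, 82, 82]
105 L [81, 81, 81, 82, 82, 81, 82, 81, 79, 82, 94, 102, 104, 106, 107, 107, 108, 107, 107, 105, 105, 105, 106, 108, 108, 111, 120, 124, 124, 116, 99, 85, 82, 81, 82, 81, 82, 82, 83, 83]
   R [80, 80, 80, 78, 73, 67, 66, 76, 91, 113, 126, 128, 122, 109, 101, 98, 97, 96, 95, 96, 98, 98, 99, 98, 100, 104, 109, 111, 106, 94, 84, 80, 80, 80, 79, 80, 79, 79, 79, 80]
```

Run:
```python
from h import *
import pickle
v,o=pickle.load(open("v3.pkl","rb")); im,K,T=v
R=Rn.from_quat(o["tool_rot"]).as_matrix()
M=[]
for r,li,ri,lo,ro in ((10,248.7,391.5,227,414.3),(60,250.5,388.5,229.6,410.5),(105,251.8,386,231.7,407)):
  a,b=onz(K,T,(li,r),.017),onz(K,T,(ri,r),.017); c,d=onz(K,T,(lo,r),.024),onz(K,T,(ro,r),.024)
  print(r,"w_in",np.linalg.norm(a-b)*1e3,"w_out",np.linalg.norm(c-d)*1e3); M+= [((a+b)/2)[:2],((c+d)/2)[:2]]
M=np.array(M); print(np.round(M,4))
p=np.polyfit(M[:,1],M[:,0],1); yaw=np.degrees(np.arctan2(1,p[0])); print("yaw",yaw)
# edges' own yaw
for col in (1,2): pass
m=M.mean(0); 
for yw in (98.4,yaw):
  u=np.array([np.cos(np.radians(yw)),np.sin(np.radians(yw))]); n=np.array([-u[1],u[0]])
  print(yw,"land est lateral err",(np.array([.5165,.030])-m)@n*1e3)
# pivot & knob from wrist+scene+side
d=pickle.load(open("v0.pkl","rb"))
for nm,uw,us,uq in (("knob",(482,300),(373.75,272),(278,264)),("pivot",(469,110),(416.5,286),(268.5,306))):
  x,_=tri([(K,T,np.array(uw,float)),(*d["scene"][1:],np.array(us)),(*d["side"][1:],np.array(uq))]); print(nm,np.round(x,4))
```

```text
10 w_in 77.66821265846077 w_out 98.96046983386665
60 w_in 77.51786370961275 w_out 98.71204210918395
105 w_in 77.67484606051731 w_out 98.56408557495892
[[0.5145 0.0612]
 [0.515  0.0596]
 [0.5178 0.0363]
 [0.5182 0.0355]
 [0.521  0.0125]
 [0.5212 0.0123]]
yaw 97.53386521321511
98.4 land est lateral err 2.3683794887492167
97.53386521321511 land est lateral err 2.2779900076286865
knob [ 0.6159 -0.0724  0.0776]
pivot [0.5978 0.0209 0.0423]
```

Width 77.6 mm (78 expected) ✓. Wrist camera shows +1 mm bias across (caps vs grip), so rail centre at land ≈ (0.5175, 0.030), yaw ≈ 97.7°.

```bash
python3 -c "
from h import *
go([.5175,.030,.1328],7.7)"
```

```text
t 5.38 tcp [ 0.5312 -0.0666  0.1329] yawx 8.28 tilt 0.04 F [ 0.6 -0.3 -3.1] w 0.009 j6 1.3
shift cm [ 0.04 -9.76  0.01] roll 0.6
```

>>> play_rows --motion '[{"fingers":1,"translation":[0,-2,0],"roll":0.6},{"fingers":1,"translation":[0,-4.5,0],"roll":0.6},{"fingers":1,"translation":[0,-7,0],"roll":0.6},{"fingers":1,"translation":[0,-9,0],"roll":0.6},{"fingers":1,"translation":[0,-9.7,0],"roll":0.6},{"fingers":1,"translation":[0,-9.7,1.5],"roll":0.6},{"fingers":1,"translation":[0,-9.7,3.5],"roll":0.6},{"fingers":1,"translation":[0,-9.7,5],"roll":0.6},{"fingers":1,"translation":[0,-9.7,6],"roll":0.6},{"fingers":1,"translation":[0,-9.7,6.5],"roll":0.6},{"fingers":1,"translation":[0,-9.7,6.5],"roll":0.6},{"fingers":1,"translation":[0,-9.7,6.5],"roll":0.6},{"fingers":1,"translation":[0,-9.7,6.5],"roll":0.6}]'

```text
clock: 6.47
eef_pos: [0.5182, 0.0301, 0.0692]
tool_rot: [0.998, 0.068, 0.001, 0.0]
ft_force: [0.1, 1.0, -3.1]
grip_width: 0.0086
```

Run:
```python
from h import *
go([.5175,.030,.0432],7.7)
d=cam("scene","s4.png")[0][220:310,340:490]; cv2.imwrite("pics/s4c.png",cv2.convertScaleAbs(cv2.resize(d,None,fx=5,fy=5,interpolation=cv2.INTER_CUBIC),alpha=1.7))
```

```text
t 6.47 tcp [0.5182 0.0301 0.0692] yawx 7.75 tilt 0.11 F [ 0.1  1.  -3.1] w 0.0086 j6 1.49
shift cm [-0.08 -0.    2.6 ] roll 0.0
```

View pics/s4c.png

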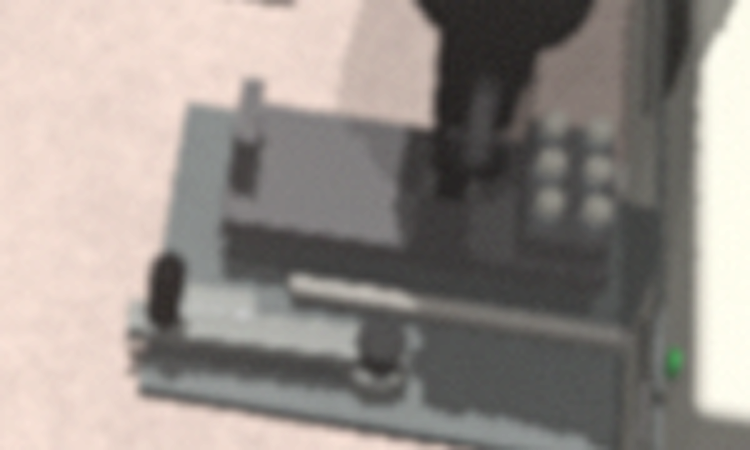

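Tray hovers straight over the ledge between the rails, vials towards the bay. Lowering.

>>> play_rows --motion '[{"fingers":1,"translation":[-0.05,0,0.6],"roll":0},{"fingers":1,"translation":[-0.05,0,1.2],"roll":0},{"fingers":1,"translation":[-0.05,0,1.7],"roll":0},{"fingers":1,"translation":[-0.05,0,2.1],"roll":0},{"fingers":1,"translation":[-0.05,0,2.4],"roll":0},{"fingers":1,"translation":[-0.05,0,2.5],"roll":0},{"fingers":1,"translation":[-0.05,0,2.5],"roll":0},{"fingers":1,"translation":[-0.05,0,2.5],"roll":0},{"fingers":1,"translation":[-0.05,0,2.5],"roll":0}]'

```text
clock: 7.27
eef_pos: [0.5171, 0.0303, 0.0434]
tool_rot: [0.998, 0.068, 0.0, -0.0]
ft_force: [0.2, -0.3, -2.0]
grip_width: 0.0091
```

>>> play_rows --motion '[{"fingers":0.5,"translation":[0,0,0],"roll":0},{"fingers":0.2,"translation":[0,0,0],"roll":0},{"fingers":0.2,"translation":[0,0,0],"roll":0},{"fingers":0.2,"translation":[0,0,0],"roll":0},{"fingers":0.2,"translation":[0,0,-0.3],"roll":0},{"fingers":-0.3,"translation":[0,0,-1.5],"roll":0},{"fingers":-0.3,"translation":[0,0,-4],"roll":0},{"fingers":-0.3,"translation":[0,1,-7],"roll":0},{"fingers":-0.3,"translation":[0,4,-9],"roll":0},{"fingers":-0.3,"translation":[0,7,-10],"roll":0},{"fingers":-0.3,"translation":[0,9,-10],"roll":0},{"fingers":-0.3,"translation":[0,9,-10],"roll":0},{"fingers":-0.3,"translation":[0,9,-10],"roll":0},{"fingers":-0.3,"translation":[0,9,-10],"roll":0},{"fingers":-0.3,"translation":[0,9,-10],"roll":0}]'

```text
clock: 8.52
eef_pos: [0.5284, -0.058, 0.1429]
tool_rot: [0.998, 0.068, -0.001, -0.0]
ft_force: [-0.5, 0.5, 0.2]
grip_width: 0.0553
```

Run:
```python
from h import *
import pickle
o,R=st()
v=cam("wrist","w5.png"); pickle.dump((v,o),open("v5.pkl","wb"))
cv2.imwrite("pics/w5b.png",cv2.convertScaleAbs(v[0],alpha=1.3))
K,T=v[1:]
t=np.array([.5171,.0303])-.09*np.array([-.134,.991]); print("pred tab top",proj(K,T,[*t,.058]),t)
```

```text
t 8.52 tcp [ 0.5284 -0.058   0.1429] yawx 7.84 tilt 0.08 F [-0.5  0.5  0.2] w 0.0553 j6 1.32
pred tab top [317.51187324 254.20327751] [ 0.52916 -0.05889]
```

View pics/w5b.png

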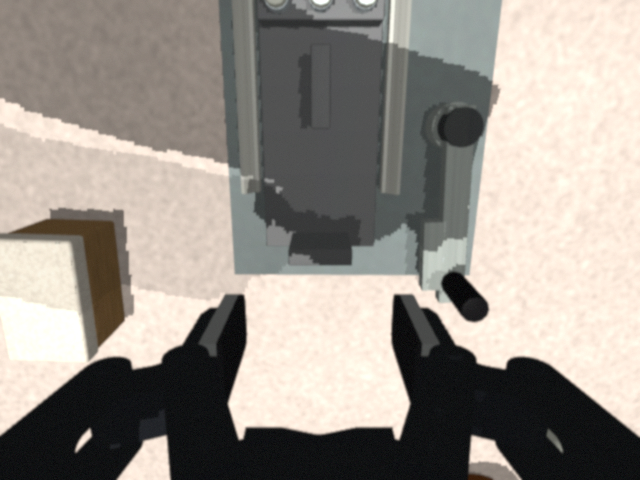

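Tray rests between the rails, straight; tab at (320,250), knob clear at (466,296). Going down on the tab with the same jaw orientation (36 mm width) and gripping.

>>> play_rows --motion '[{"fingers":-0.3,"translation":[0.05,0.1,3.5],"roll":0},{"fingers":-0.3,"translation":[0.05,0.1,6.5],"roll":0},{"fingers":-0.3,"translation":[0.05,0.1,8.8],"roll":0},{"fingers":-0.3,"translation":[0.05,0.1,10],"roll":0},{"fingers":-0.3,"translation":[0.05,0.1,10],"roll":0},{"fingers":-0.3,"translation":[0.05,0.1,10],"roll":0},{"fingers":-0.3,"translation":[0.05,0.1,10],"roll":0},{"fingers":0.2,"translation":[0.05,0.1,10],"roll":0},{"fingers":0.3,"translation":[0.05,0.1,10],"roll":0},{"fingers":0.5,"translation":[0.05,0.1,10],"roll":0},{"fingers":0.5,"translation":[0.05,0.1,10],"roll":0},{"fingers":0.5,"translation":[0.05,0.1,10],"roll":0},{"fingers":0.5,"translation":[0.05,0.1,10],"roll":0},{"fingers":0.5,"translation":[0.05,0.1,10],"roll":0}]'

```text
clock: 9.73
eef_pos: [0.5308, -0.0598, 0.045]
tool_rot: [0.998, 0.068, 0.002, 0.0]
ft_force: [-1.1, 0.5, 6.3]
grip_width: 0.0346
```

>>> play_rows --motion '[{"fingers":0.6,"translation":[0,-0.5,0],"roll":0},{"fingers":0.6,"translation":[0,-1.2,0],"roll":0},{"fingers":0.6,"translation":[0,-2.1,0],"roll":0},{"fingers":0.6,"translation":[0,-3,0],"roll":0},{"fingers":0.6,"translation":[0,-3.9,0],"roll":0},{"fingers":0.6,"translation":[0,-4.8,0],"roll":0},{"fingers":0.6,"translation":[0,-5.7,0],"roll":0},{"fingers":0.6,"translation":[0,-6.6,0],"roll":0},{"fingers":0.6,"translation":[0,-7.4,0],"roll":0},{"fingers":0.6,"translation":[0,-8.1,0],"roll":0},{"fingers":0.6,"translation":[0,-8.6,0],"roll":0},{"fingers":0.6,"translation":[0,-9,0],"roll":0},{"fingers":0.6,"translation":[0,-9.3,0],"roll":0},{"fingers":0.6,"translation":[0,-9.3,0],"roll":0},{"fingers":0.6,"translation":[0,-9.3,0],"roll":0}]'

```text
clock: 10.98
eef_pos: [0.5186, 0.0314, 0.045]
tool_rot: [0.998, 0.068, 0.002, 0.001]
ft_force: [0.1, -4.2, 7.2]
grip_width: 0.0346
```

>>> play_rows --motion '[{"fingers":0.6,"translation":[0,-0.15,0],"roll":0},{"fingers":0.6,"translation":[0,-0.3,0],"roll":0},{"fingers":0.6,"translation":[0,-0.45,0],"roll":0},{"fingers":0.6,"translation":[0,-0.6,0],"roll":0},{"fingers":0.6,"translation":[0,-0.6,0],"roll":0},{"fingers":0.6,"translation":[0,-0.6,0],"roll":0}]'

```text
clock: 11.48
eef_pos: [0.5179, 0.0368, 0.045]
tool_rot: [0.998, 0.067, 0.002, 0.002]
ft_force: [-0.2, -6.2, 7.3]
grip_width: 0.0345
```

>>> play_rows --motion '[{"fingers":0.6,"translation":[0,-0.15,0],"roll":0},{"fingers":0.6,"translation":[0,-0.3,0],"roll":0},{"fingers":0.6,"translation":[0,-0.45,0],"roll":0},{"fingers":0.6,"translation":[0,-0.5,0],"roll":0},{"fingers":0.6,"translation":[0,-0.5,0],"roll":0}]'

```text
clock: 11.9
eef_pos: [0.5175, 0.0388, 0.045]
tool_rot: [0.998, 0.066, 0.002, 0.005]
ft_force: [1.0, -14.5, 6.4]
grip_width: 0.0344
```

>>> play_rows --motion '[{"fingers":0.6,"translation":[0,-0.2,0],"roll":0},{"fingers":0.6,"translation":[0,-0.3,0],"roll":0},{"fingers":0.6,"translation":[0,-0.3,0],"roll":0},{"fingers":0.6,"translation":[0,-0.3,0],"roll":0}]'

```text
clock: 12.23
eef_pos: [0.5168, 0.0389, 0.045]
tool_rot: [0.998, 0.065, 0.002, 0.008]
ft_force: [0.8, -21.3, 7.5]
grip_width: 0.0343
```

Stop felt: 21 N with no further travel (TCP y 0.0388→0.0389, slide 98.7 mm). Relax the push, open, lift.

>>> play_rows --motion '[{"fingers":0.6,"translation":[0,0.3,0],"roll":0},{"fingers":0.6,"translation":[0,0.5,0],"roll":0},{"fingers":0.2,"translation":[0,0.5,0],"roll":0},{"fingers":-0.1,"translation":[0,0.5,0],"roll":0},{"fingers":-0.15,"translation":[0,0.5,0],"roll":0},{"fingers":-0.15,"translation":[0,0.5,0],"roll":0},{"fingers":-0.15,"translation":[0,0.5,0],"roll":0},{"fingers":-0.15,"translation":[0,0.5,-1],"roll":0},{"fingers":-0.15,"translation":[0,0.5,-4],"roll":0},{"fingers":-0.15,"translation":[0,0.5,-8],"roll":0},{"fingers":-0.15,"translation":[0,0.5,-10],"roll":0},{"fingers":-0.15,"translation":[0,0.5,-10],"roll":0},{"fingers":-0.15,"translation":[0,0.5,-10],"roll":0},{"fingers":-0.15,"translation":[0,0.5,-10],"roll":0}]'

```text
clock: 13.4
eef_pos: [0.5152, 0.0414, 0.1429]
tool_rot: [0.998, 0.068, -0.0, -0.0]
ft_force: [-0.4, -0.0, 0.0]
grip_width: 0.049
```

Run:
```python
from h import *
import pickle
go([.616,-.0725,.145],101)
v=cam("wrist","w6.png"); pickle.dump(v,open("v6.pkl","wb"))
cv2.imwrite("pics/w6b.png",cv2.convertScaleAbs(v[0],alpha=1.5))
K,T=v[1:]
u=np.array([-.134,.991]);pv=np.array([.5978,.0209]);n=np.array([-.991,-.134])
for s,q in ((.024,.062),(.024,.098)): print("tab rear top edge if home",proj(K,T,[*(pv+s*u+q*n),.058]))
for s,q in ((.024,.045),(.024,.115)): print("base rear bottom/top",proj(K,T,[*(pv+s*u+q*n),.022]))
```

```text
t 13.4 tcp [0.5152 0.0414 0.1429] yawx 7.8 tilt 0.05 F [-0.4 -0.   0. ] w 0.049 j6 1.51
shift cm [ 8.44 12.65 -0.22] roll -93.2
tab rear top edge if home [346.55013476 264.74515044]
tab rear top edge if home [283.07667188 264.6516772 ]
base rear bottom/top [368.9120245  245.40961431]
base rear bottom/top [261.70366685 245.24942357]
```

View pics/w6b.png

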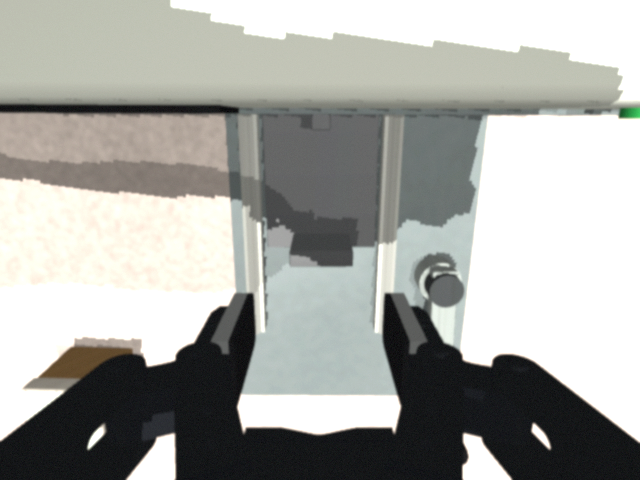

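Tab's rear edge at row ~266 vs 264.7 predicted for home: tray is home. Now above the knob, jaws along the bar.

>>> play_rows --motion '[{"fingers":-0.15,"translation":[2,3,0],"roll":-7},{"fingers":-0.15,"translation":[4,6,0],"roll":-14},{"fingers":-0.15,"translation":[6,9,0],"roll":-21},{"fingers":-0.15,"translation":[7.5,11.2,0],"roll":-28},{"fingers":-0.15,"translation":[8.4,12.6,0],"roll":-35},{"fingers":-0.15,"translation":[8.4,12.6,0],"roll":-42},{"fingers":-0.15,"translation":[8.4,12.6,0],"roll":-49},{"fingers":-0.15,"translation":[8.4,12.6,0],"roll":-56},{"fingers":-0.15,"translation":[8.4,12.6,0],"roll":-63},{"fingers":-0.15,"translation":[8.4,12.6,0],"roll":-70},{"fingers":-0.15,"translation":[8.4,12.6,0],"roll":-77},{"fingers":-0.15,"translation":[8.4,12.6,0],"roll":-84},{"fingers":-0.15,"translation":[8.4,12.6,0],"roll":-90},{"fingers":-0.15,"translation":[8.4,12.6,0],"roll":-93},{"fingers":-0.15,"translation":[8.4,12.6,0],"roll":-93},{"fingers":-0.15,"translation":[8.4,12.6,0],"roll":-93},{"fingers":-0.15,"translation":[8.4,12.6,0],"roll":-93}]'

```text
clock: 14.87
eef_pos: [0.6155, -0.0721, 0.1421]
tool_rot: [0.638, 0.77, -0.001, -0.001]
ft_force: [-0.5, 0.3, 0.1]
grip_width: 0.0491
```

Run:
```python
from h import *
import pickle
go([.616,-.0725,.057],101)
v=cam("wrist","w7.png")
cv2.imwrite("pics/w7b.png",cv2.convertScaleAbs(v[0],alpha=1.5))
K,T=v[1:]
print("knob top pred",proj(K,T,[.616,-.0725,.074]),"pivot",proj(K,T,[.598,.021,.042]))
```

```text
t 14.87 tcp [ 0.6155 -0.0721  0.1421] yawx 100.71 tilt 0.13 F [-0.5  0.3  0.1] w 0.0491 j6 -0.3
shift cm [-0.06  0.06  8.51] roll -0.3
knob top pred [317.49313971 261.19990907] pivot [476.99917284 242.39266783]
```

View pics/w7b.png

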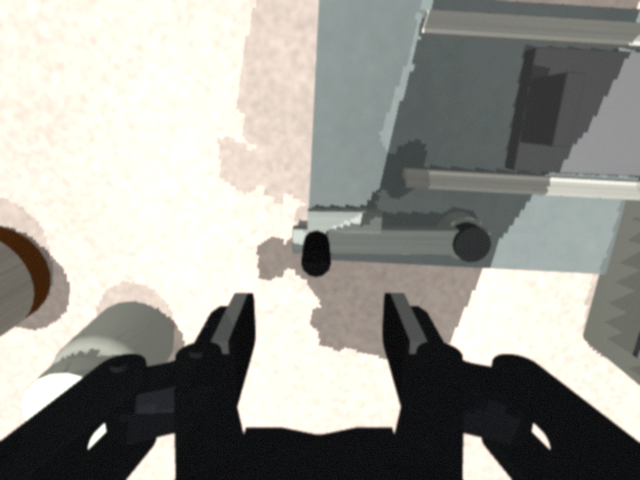

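Knob top at (316,262), predicted (317,261). Descend and grip it.

>>> play_rows --motion '[{"fingers":-0.15,"translation":[0,0,3],"roll":0},{"fingers":-0.15,"translation":[0,0,5.5],"roll":0},{"fingers":-0.15,"translation":[0,0,7.5],"roll":0},{"fingers":-0.15,"translation":[0,0,8.5],"roll":0},{"fingers":-0.15,"translation":[0,0,8.5],"roll":0},{"fingers":-0.15,"translation":[0,0,8.5],"roll":0},{"fingers":0.4,"translation":[0,0,8.5],"roll":0},{"fingers":0.7,"translation":[0,0,8.5],"roll":0},{"fingers":0.9,"translation":[0,0,8.5],"roll":0},{"fingers":0.9,"translation":[0,0,8.5],"roll":0},{"fingers":0.9,"translation":[0,0,8.5],"roll":0},{"fingers":0.9,"translation":[0,0,8.5],"roll":0}]'

```text
clock: 15.92
eef_pos: [0.6176, -0.0732, 0.0602]
tool_rot: [0.638, 0.77, 0.001, 0.002]
ft_force: [-0.7, -3.1, 6.0]
grip_width: 0.014
```

Run:
```python
from h import *
o,R=st(); p=o["eef_pos"]; pv=np.array([.5978,.0209])
r=p[:2]-pv; print("r",np.hypot(*r),np.degrees(np.arctan2(r[1],r[0])))
y0=np.degrees(np.arctan2(R[1,0],R[0,0]))
def rows(step,n):
  for i in range(1,n+1):
    a=-np.radians(step*i); Q=np.array([[np.cos(a),-np.sin(a)],[np.sin(a),np.cos(a)]])
    d=np.append(pv+Q@(r/np.hypot(*r)*.095)-(pv+r/np.hypot(*r)*.095),0); s=R.T@d*100
    print(step*i,np.round(s[:2],1 if 0 else 2))
rows(5,19)
```

```text
t 15.92 tcp [ 0.6176 -0.0732  0.0602] yawx 100.74 tilt 0.25 F [-0.7 -3.1  6. ] w 0.014 j6 -0.3
r 0.09617441799763048 -78.11413680158024
5 [ 0.02 -0.83]
10 [ 0.11 -1.65]
15 [ 0.27 -2.46]
20 [ 0.51 -3.26]
25 [ 0.81 -4.03]
30 [ 1.18 -4.77]
35 [ 1.61 -5.48]
40 [ 2.1  -6.15]
45 [ 2.65 -6.77]
50 [ 3.25 -7.34]
55 [ 3.89 -7.86]
60 [ 4.58 -8.32]
65 [ 5.31 -8.72]
70 [ 6.07 -9.05]
75 [ 6.86 -9.31]
80 [ 7.66 -9.51]
85 [ 8.48 -9.64]
90 [ 9.31 -9.69]
95 [10.14 -9.67]
```

>>> play_rows --motion '[{"fingers":0.9,"translation":[0.02,-0.83,0],"roll":5},{"fingers":0.9,"translation":[0.1,-1.65,0],"roll":10},{"fingers":0.9,"translation":[0.27,-2.46,0],"roll":15},{"fingers":0.9,"translation":[0.5,-3.26,0],"roll":20},{"fingers":0.9,"translation":[0.8,-4.03,0],"roll":25},{"fingers":0.9,"translation":[1.18,-4.77,0],"roll":30},{"fingers":0.9,"translation":[1.6,-5.48,0],"roll":35},{"fingers":0.9,"translation":[2.1,-6.15,0],"roll":40},{"fingers":0.9,"translation":[2.65,-6.77,0],"roll":45},{"fingers":0.9,"translation":[3.25,-7.34,0],"roll":50},{"fingers":0.9,"translation":[3.9,-7.86,0],"roll":55},{"fingers":0.9,"translation":[4.58,-8.32,0],"roll":60},{"fingers":0.9,"translation":[5.3,-8.72,0],"roll":65},{"fingers":0.9,"translation":[6.07,-9.05,0],"roll":70},{"fingers":0.9,"translation":[6.86,-9.31,0],"roll":75},{"fingers":0.9,"translation":[7.66,-9.5,0],"roll":80},{"fingers":0.9,"translation":[8.48,-9.64,0],"roll":85},{"fingers":0.9,"translation":[9.3,-9.69,0],"roll":90},{"fingers":0.9,"translation":[9.3,-9.69,0],"roll":90},{"fingers":0.9,"translation":[9.3,-9.69,0],"roll":90}]'

```text
clock: 17.58
eef_pos: [0.5062, 0.002, 0.0601]
tool_rot: [0.995, 0.095, 0.003, -0.0]
ft_force: [4.2, 1.1, 7.1]
grip_width: 0.0142
```

Run:
```python
from h import *
o,R=st(); r=o["eef_pos"][:2]-[.5978,.0209]; print(np.hypot(*r),np.degrees(np.arctan2(r[1],r[0]))%360)
```

```text
t 17.58 tcp [0.5062 0.002  0.0601] yawx 10.95 tilt 0.35 F [4.2 1.1 7.1] w 0.0142 j6 1.38
0.09358052949342503 191.66477019136624
```

>>> play_rows --motion '[{"fingers":0.9,"translation":[0.05,-0.25,0],"roll":1},{"fingers":0.9,"translation":[0.05,-0.5,0],"roll":2},{"fingers":0.9,"translation":[0.1,-0.75,0],"roll":3},{"fingers":0.9,"translation":[0.1,-0.9,0],"roll":3.5},{"fingers":0.9,"translation":[0.1,-0.9,0],"roll":3.5},{"fingers":0.9,"translation":[0.1,-0.9,0],"roll":3.5}]'

```text
clock: 18.08
eef_pos: [0.5054, 0.0063, 0.0601]
tool_rot: [0.998, 0.063, 0.003, 0.004]
ft_force: [3.8, -11.8, 7.5]
grip_width: 0.014
```

Run:
```python
from h import *
o,R=st(); r=o["eef_pos"][:2]-[.5978,.0209]; print(np.hypot(*r),np.degrees(np.arctan2(r[1],r[0]))%360)
```

```text
t 18.08 tcp [0.5054 0.0063 0.0601] yawx 7.27 tilt 0.56 F [  3.8 -11.8   7.5] w 0.014 j6 1.46
0.09353593864280597 188.97383213423984
```

End stop felt (−11.8 N, bar at ~189°, 188° expected). Relax, release, lift clear.

>>> play_rows --motion '[{"fingers":0.9,"translation":[0,0.2,0],"roll":0},{"fingers":0.9,"translation":[0,0.35,0],"roll":0},{"fingers":0.4,"translation":[0,0.35,0],"roll":0},{"fingers":0,"translation":[0,0.35,0],"roll":0},{"fingers":-0.15,"translation":[0,0.35,0],"roll":0},{"fingers":-0.15,"translation":[0,0.35,0],"roll":0},{"fingers":-0.15,"translation":[0,0.35,0],"roll":0},{"fingers":-0.15,"translation":[0,0.35,-1],"roll":0},{"fingers":-0.15,"translation":[0,0.35,-4],"roll":0},{"fingers":-0.15,"translation":[0,0.35,-8],"roll":0},{"fingers":-0.15,"translation":[0,2,-11],"roll":0},{"fingers":-0.15,"translation":[0,6,-13],"roll":0},{"fingers":-0.15,"translation":[0,8,-13],"roll":0},{"fingers":-0.15,"translation":[0,8,-13],"roll":0},{"fingers":-0.15,"translation":[0,8,-13],"roll":0},{"fingers":-0.15,"translation":[0,8,-13],"roll":0}]'

```text
clock: 19.42
eef_pos: [0.5123, -0.0689, 0.1881]
tool_rot: [0.998, 0.063, -0.001, -0.0]
ft_force: [0.8, 0.6, -0.2]
grip_width: 0.0489
```

Run:
```python
from h import *
o,R=st()
im,K,T=cam("wrist","w8.png"); cv2.imwrite("pics/w8b.png",cv2.convertScaleAbs(im,alpha=1.4))
u=np.array([-.134,.991]);pv=np.array([.5978,.0209]);n=np.array([-.991,-.134])
print("pred knob top",proj(K,T,[*(pv+.095*n),.074]),"pivot",proj(K,T,[*pv,.042]),"tab rear top ctr",proj(K,T,[*(pv+.024*u+.08*n),.058]))
```

```text
t 19.42 tcp [ 0.5123 -0.0689  0.1881] yawx 7.28 tilt 0.08 F [ 0.8  0.6 -0.2] w 0.0489 j6 1.31
pred knob top [318.52000454 108.73082675] pivot [464.1889762  108.60587227] tab rear top ctr [343.32496316  66.94595997]
```

View pics/w8b.png

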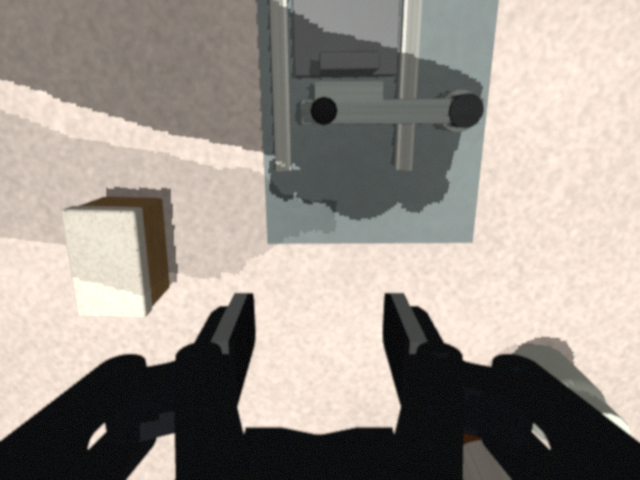

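Bar lies straight across behind the tab: knob (323,110), pivot (465,110), tab rear edge at row ~69 (67 predicted). Everything is clear, so I'm handing in.

```bash
python3 -c "
from h import *
st(); print(bot.job_done())"
```

```text
t 19.47 tcp [ 0.5122 -0.0685  0.1878] yawx 7.32 tilt 0.1 F [-0.1 -0.  -0.6] w 0.0493 j6 1.31
the job is handed in; nothing more can be done
None
```

The tray is home against the stop with the latch bar closed behind it, and I handed the job in at 19.5 s of the 61 s allowed. The hand-in gave no verdict.

**What I did:** I gripped the grey tray by its fin and drew it 80 mm out of the garage. I set it down between the rails and let go, then took it again by the tab and slid it about 99 mm until the stop held (21 N, no further travel). I then gripped the knob and swung the bar round to its end stop (about 12 N).

**Last checks:**
- **Tray:** the tab's rear edge lay within about 2 px of where it should be for a home tray.
- **Latch:** from the tool position, the bar was at about 189° against roughly 188° expected, so near 2.05 rad. In the last picture it lies straight across behind the tab.
- **Robot:** the gripper was clear, with wrist forces near zero.
- **Bystanders:** I never approached the bottle, jar or box closely and felt no unexpected contact. I did not measure their final positions.

**Disagreements:** my two estimates of the rail centre line differed by about 2 to 3 mm. I used a value between them, and the tray went down between the rails.

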